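# Restock the refreshment carousel

## Robot

A 7-joint arm with a two-finger parallel gripper is mounted at the origin on the work surface. World frame = base frame: x ahead of the robot, y to its left, z up, the work surface at z = 0. Lengths are in m, angles in degrees, forces in N, time in s.
With the tool pointing down it reaches from about 0.425 to 0.875 m from the base axis. Payload 4.7 kg.
Tool frame: the origin (TCP) lies midway between the tips of the shut fingers; the grasp point (between the pads) lies 19 mm behind it; z points along the fingers, y is the direction in which the jaws open and shut (so a half turn about z gives the same grasp; the last joint's range is limited). The gripper opens to 87 mm and grips with 3 to 60 N. Pads are 19 mm wide; open, the fingers measure 117 mm over their backs; the gripper's body (75 mm by 190 mm) begins 51 mm behind the grasp point.
Start: joints at [-62.332, 18.392, -4.016, 83.108, 1.295, 78.541, -3.26], TCP at [0.294, 0.58, 0.223] pointing down, gripper open.
Joint ranges: [-163.93, 163.93], [-17.29, 119.83], [-79.2, 71.16], [3.27, 140.29], [-89.18, 269.18], [5.43, 117.66], [-154.24, 154.24]. Speed limits (degrees/s): [147.25, 147.25, 180, 180, 180, 180, 180].

## Interface

Orientations are given as [roll, pitch, yaw] about the fixed x, y, z axes, in that order (R = Rz(yaw) Ry(pitch) Rx(roll)).
In Python, from cell import env gives the robot as it stands. The module is installed in compiled form; this text tells all that it offers.
- The arm moves only by the tool servo_tool, never from a script. Its argument "plan" is a list of rows, each a list of 3 entries, a list of its own where there are three numbers: the opening, from 0 (shut) to 1 (fully open), then the shift along the tool's x, y, z in cm, then the turn, a rotation vector about the tool's x, y, z in degrees. A call has 1 to 20 rows; each row shifts and turns the pose as measured when the row begins, along the tool's axes as they then stand; what a row does not reach is not made up. A row lasts 1/12 s, in which the tool goes at most 41.7 mm and 7.16 degrees, less where a joint would pass 70% of its speed; a pose out of reach is approached as far as the arm can. A call is refused whole if a number of a shift passes 4.17 or a number of a turn 7.16, either way. A call with a gripper value outside its range is refused whole. The fingers move at their own pace and stop on an object; "force" is the grip in N (left out, the last holds). Time passes only in rows, so rows that do not move let the fingers close. It gives the time, the measured TCP pose, the force and the opening at its end, in the units of the state.
- env.get_obs(): the state, without advancing time (a new reading comes with each control period).
- env.read_camera(name): name is "side" or "top" or "wrist"; returns a dict with "image" (384x512x3 uint8, blue, green, red), "fx", "fy", "cx", "cy" (pixels), "k1" (the pictures are not rectified: a ray, as slopes to the right and down, at radius r is drawn at 1 + k1 r^2 times it, then the intrinsics apply), "rvec" (rotation vector, rad) and "tvec" (3), from world to camera coordinates, as OpenCV has them; the wrist camera has in their place "T_tool_cam" (4x4, takes a point from camera to tool coordinates, whose origin is the TCP and whose axes are the flange's). Camera axes: x right, y down, z forward; pixel columns grow to the right and rows downward; lengths in m; the calibration is good to about 2 mm. A picture is of the moment at which its call begins: read the wrist's pose just before it. There is no depth.
- env.sign_off(): hands the job in, once; it reports no verdict.
The state is a dict: "time_s": time; "qpos": joint angles; "joint_velocities": joint speeds; "effort": joint torques, N m; "tool_pos": TCP position; "tool_rot": TCP orientation; "force": force on the tool from outside, world axes, zero at the start; "wrist_torque": the same for the moment, N m; "grip_width": finger opening in m.
Only numpy, scipy, OpenCV 4.12 (cv2) and the standard library are available. Lean on these libraries where they do the work, as an engineer would, in place of code of your own. Each camera call takes 0.05 s, during which the arm holds its last target. There are 200 camera calls.

## Task

Restock the hotel room's refreshment carousel. With fingertip pressure on its black rubber rim, never more than about 20 N, turn it until the empty orange holder is in line with the white pointer at the front of the base, and take your hand off it; do not push on the holder or the pots. Only then pick up the water bottle with the orange cap, lower it upright into the orange holder, let go once it stands on the bottom, and leave the holder at the pointer and the other things where they are.

Things in the scene. Friction and masses are not known exactly. Their poses are not given: they have to be found in the camera images.
- carousel: Fixed base of the carousel, a black disc on the table. Origin: centre of its underside, on the nominal turning axis. Its -x axis points to its front, where a white pointer bar (30 mm wide, 12 mm high, lying on the table) sticks out to 210 mm from the axis.
- plate: Turning plate: disc of 165 mm radius, 12 mm thick; its rim, from 128 to 165 mm radius, is bare flat black rubber, inside it lies a 2 mm wooden top. Origin on the turning axis at the disc's underside, 48 mm above the table (its z axis is only roughly the turning axis). It turns freely both ways past a full turn and stays where it is left. Any robot force on it (or on what it carries) over 20 N breaks a rule.
- holder: Empty orange ring holder fixed on the plate, 85 mm from the turning axis: outer diameter 72 mm, inner diameter 64 mm, 16 mm high. Origin: centre of its floor (62 to 67 mm above the table). Leans up to 2 degrees with the plate.
- front (a point): Point on the base 85 mm from the turning axis towards the pointer, 62 mm above the table: where the holder's floor centre must come.
- bottle: Water bottle with ORANGE cap, loose, about 0.25 kg: clear body 59 mm in diameter up to 85 mm height, then a shoulder narrowing to 26 mm in diameter at 106 mm, then the cap, 32 mm in diameter, from 106 to 132 mm height. Origin: centre of its underside.
- blue_bottle: Same bottle with BLUE cap: leave it alone. Origin: centre of its underside.
- kettle: Steel kettle, 160 mm base diameter, 198 mm high, handle on its +x side: leave it alone. Origin: centre of its underside.
- saucer: White saucer of 140 mm diameter, 18 mm high: leave it alone. Origin: centre of its underside.
- cup: White mug, 74 mm diameter, 60 mm high: leave it alone. Origin: centre of its underside.
- rim (a point): Point on the axis 60 mm above the table, mean height of the rim's rubber top. The axis leans about 1.5 degrees, direction unknown, and the plate is a little out of true: the rim's top is up to 5 mm higher or lower from place to place, and changes under a finger carried round with it. Pressing 1 mm deeper adds about 5 N. Bearing drag 0.6 N m (4 N sideways at the rim). Drive it by friction: 9 to 15 N of press.
- pots: Three lidded pots built onto the plate at the other three quarters, centres 85 mm from the axis, 68 mm in diameter, their knobs' tops up to 107 mm above the table: do not push on them. Origin on the turning axis, 48 mm above the table.
Mind the look-alikes: they are no part of the job. Leave any green or turquoise look-alike of the bottle alone.

How it is judged (in metres and radians):
On the way, in this order (a step that is already met when the one before it is completed fails the run):
1. the orange holder stands at the pointer (within 9 mm), the plate is at rest and the robot does not touch it (horizontal distance between holder and front below 0.009 m and angular speed of plate below 0.05 rad/s and contact force between each of the fingers, the arm and plate below 0.05 N and height (world z) of bottle below 0.01 m), for 0.2 s.
2. the orange-capped bottle is lifted clear of the table in the fingers (height (world z) of bottle above 0.03 m and contact force between the fingers and bottle above 0.5 N), for 0.1 s.
3. the bottle stands on the holder's floor while still held (horizontal distance between bottle and holder below 0.006 m and z of bottle in the frame of holder below 0.004 m and contact force between the fingers and bottle above 0.3 N), for 0.1 s.
At the end, for the whole second after the job is handed in: The orange-capped bottle stands upright (within 4 degrees) on the floor of the orange holder (within 4 mm of height and 6 mm of centre), released and at rest, and the holder is at the pointer (floor centre within 10 mm of the front point) (horizontal distance between holder and front below 0.01 m and horizontal distance between bottle and holder below 0.006 m and z of bottle in the frame of holder between -0.004 and 0.004 m and angle between bottle's own z axis and vertical below 0.07 rad and linear speed of bottle below 0.02 m/s and angular speed of plate below 0.05 rad/s and contact force between the fingers and bottle below 0.05 N); the robot touches nothing.
It fails at once if the carousel is pressed or pushed by the robot with more than 20 N (contact force between any of the fingers, the arm and plate above 20 N).
It fails at once if the robot pushes on the orange holder or the pots (contact force between any of the fingers, the arm and holder above 1 N or contact force between any of the fingers, the arm and pots above 1 N).
It fails at once if the bottle is lifted before the holder is at the pointer (height (world z) of bottle above 0.02 m and horizontal distance between holder and front above 0.014 m).
It fails at once if a bystander is moved more than 15 mm (distance of any of blue_bottle, kettle, saucer, cup from where it was at the start of the episode above 0.015 m).
It fails at once if the bottle is knocked over (angle between bottle's own z axis and vertical above 0.6 rad).
It also fails if it takes over 72 s, if anything falls off the work surface, if the arm or the gripper's body presses on something with over 40 N, if the wrist force passes 120 N, or if a joint passes its speed limit or range.

## Working session

There is one attempt and no reset: what is moved stays moved. The work goes in short steps, Python scripts to look and compute and a tool call to move; the robot and the scene stay as the last step left them, time stands still between calls to the robot, and variables do not carry over. Pictures are saved under pics/ and viewed, about 8 in all and at most 12, crops included, and the job is handed in when it is done.

Besides the shell and the picture viewer there is one more tool, called after "Request:" as name(argument=value, ...) on one line, values as JSON. servo_tool: Moves the arm, as the interface text tells. Its arguments: {"type":"object","properties":{"plan":{"type":"array"},"force":{"type":"number"}},"required":["plan"]}

```bash
mkdir -p pics
cat > h.py <<'E'
import numpy as np, cv2
from cell import env
from scipy.spatial.transform import Rotation as R
def cam(name):
    o=env.get_obs(); c=env.read_camera(name); c['o']=o
    if 'rvec' in c:
        Rm=cv2.Rodrigues(np.array(c['rvec'],float))[0]; t=np.array(c['tvec'],float).ravel()
        c['R']=Rm.T; c['p']=-Rm.T@t
    else:
        T=np.array(c['T_tool_cam']); Rt=R.from_euler('xyz',o['tool_rot'],degrees=True).as_matrix()
        c['R']=Rt@T[:3,:3]; c['p']=Rt@T[:3,3]+np.array(o['tool_pos'])
    c['K']=np.array([[c['fx'],0,c['cx']],[0,c['fy'],c['cy']],[0,0,1]],float)
    c['D']=np.array([c['k1'],0,0,0],float)
    return c
def ray(c,uv):
    n=cv2.undistortPoints(np.array(uv,float).reshape(-1,1,2),c['K'],c['D']).reshape(-1,2)
    return np.c_[n,np.ones(len(n))]@c['R'].T
def onplane(c,uv,z):
    d=ray(c,uv); return c['p']+d*((z-c['p'][2])/d[:,2])[:,None]
def proj(c,P):
    P=np.array(P,float).reshape(-1,3); q=(P-c['p'])@c['R']
    return cv2.projectPoints(q,np.zeros(3),np.zeros(3),c['K'],c['D'])[0].reshape(-1,2)
E
python3 - <<'E'
from h import *
print({k:np.round(v,3) for k,v in env.get_obs().items()})
a=[]
for n in ['top','side','wrist']:
    c=cam(n); a.append(c['image']); print(n,c['p'],c['R'][:,2]); cv2.imwrite(f'pics/{n}0.png',c['image'])
cv2.imwrite('pics/all0.png',cv2.resize(np.vstack([np.hstack(a[:2]),np.hstack([a[2],a[2]*0])]),(800,600)))
E
```

```text
{'time_s': np.float64(0.0), 'qpos': array([-62.334,  18.439,  -4.015,  83.177,   1.295,  78.541,  -3.259]), 'joint_velocities': array([ 0.114,  0.012, -0.055,  0.151, -0.011, -0.042,  0.054]), 'effort': array([ 0.0000e+00, -4.9129e+01, -4.0400e-01, -3.1252e+01, -6.4000e-02,
        4.4000e-02,  0.0000e+00]), 'tool_pos': array([0.293, 0.579, 0.221]), 'tool_rot': array([-1.79889e+02,  6.00000e-03,  1.53143e+02]), 'force': array([ 0.488, -0.039,  0.116]), 'wrist_torque': array([-0.06 ,  0.02 , -0.019]), 'grip_width': np.float64(0.087)}
top [ 0.23694763 -0.05390093  1.43077005] [ 0.19843941  0.01164967 -0.98004392]
side [0.34196067 1.05048534 1.22787536] [ 0.10977117 -0.69273028 -0.71279383]
wrist [0.23253435 0.61025338 0.38368991] [ 0.22695685 -0.11725338 -0.96682068]
```

View pics/all0.png

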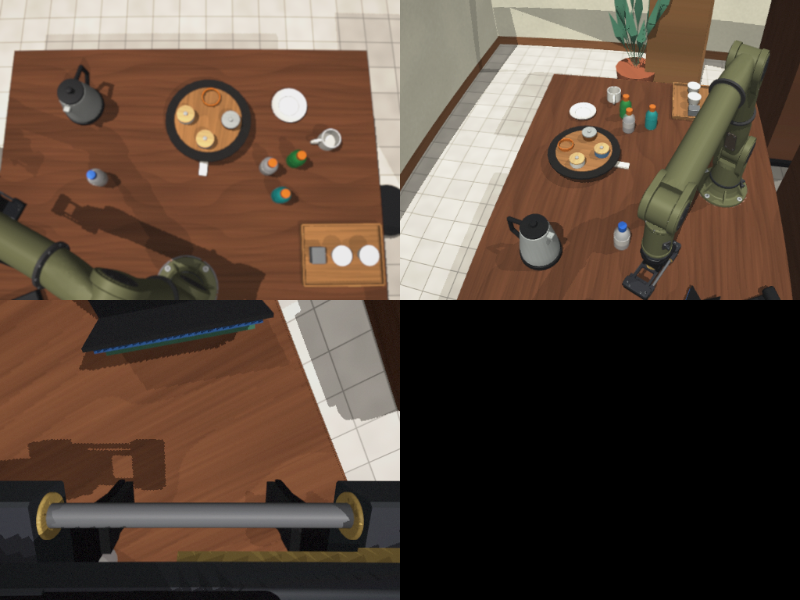

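The top view shows these lookalikes (half-scale pixels):
- Clear bottle with orange cap at (269,165). This is the target.
- Green bottle with orange cap at (298,158).
- Turquoise bottle with orange cap at (282,194).
- Blue-capped bottle at (95,177).

The orange holder ring is at (212,98) and the pointer at (203,168). I'll measure these and check them in a crop.

```bash
cat > seg.py <<'E'
from h import *
def blobs(m,amin=20):
    n,l,s,ce=cv2.connectedComponentsWithStats(m.astype(np.uint8)); return [(s[i,4],ce[i].round(1),s[i,:4]) for i in range(1,n) if s[i,4]>=amin]
def hsv(c): return cv2.cvtColor(c['image'],cv2.COLOR_BGR2HSV)
E
python3 - <<'E'
from seg import *
a=cam('top'); h=hsv(a)
m=(h[...,0]<=14)&(h[...,1]>190)&(h[...,2]>150)
for b in blobs(m,8): print('orange',b, onplane(a,b[1],.132)[0].round(3))
w=(h[...,1]<45)&(h[...,2]>190)
for b in blobs(w,40): print('white',b, onplane(a,b[1],.012)[0].round(3))
print(np.round(h[60:180:8,270],0).tolist())
cr=cv2.resize(a['image'][80:270,200:450],None,fx=3.1,fy=3.1,interpolation=cv2.INTER_CUBIC); cv2.imwrite('pics/topcrop.png',cr)
E
```

```text
orange (np.int32(41), array([268.4, 115.7]), array([259, 113,  22,  10], dtype=int32)) [ 0.716 -0.083  0.132]
orange (np.int32(33), array([273.9, 131.3]), array([262, 122,  20,  14], dtype=int32)) [ 0.669 -0.099  0.132]
orange (np.int32(104), array([385.8, 198.1]), array([380, 193,  12,  11], dtype=int32)) [ 0.476 -0.41   0.132]
orange (np.int32(75), array([348.5, 207.9]), array([344, 203,  10,  10], dtype=int32)) [ 0.448 -0.305  0.132]
orange (np.int32(83), array([365.1, 247.1]), array([360, 243,  11,  10], dtype=int32)) [ 0.34  -0.346  0.132]
white (np.int32(30412), array([224.4,  33.3]), array([  0,   0, 512, 189], dtype=int32)) [1.047 0.058 0.012]
white (np.int32(1236), array([450.2,  42.9]), array([433,  23,  36,  41], dtype=int32)) [ 1.018 -0.686  0.012]
white (np.int32(900), array([482.8,  38.8]), array([466,  24,  34,  30], dtype=int32)) [ 1.036 -0.798  0.012]
white (np.int32(5493), array([493.7, 141.3]), array([470,  55,  42, 186], dtype=int32)) [ 0.681 -0.796  0.012]
white (np.int32(231), array([507.7,  68.7]), array([503,  55,   9,  31], dtype=int32)) [ 0.93  -0.87   0.012
[... 528 characters left out ...]
) [ 0.134 -0.775  0.012]
white (np.int32(535), array([437.4, 326.9]), array([425, 314,  26,  27], dtype=int32)) [ 0.118 -0.577  0.012]
white (np.int32(522), array([472.3, 326.6]), array([460, 314,  25,  26], dtype=int32)) [ 0.118 -0.681  0.012]
white (np.int32(552), array([504.1, 357.2]), array([496, 339,  16,  38], dtype=int32)) [ 0.03  -0.77   0.012]
white (np.int32(67), array([504.8, 381. ]), array([498, 379,  14,   5], dtype=int32)) [-0.037 -0.768  0.012]
[[16, 31, 214], [10, 146, 115], [10, 147, 111], [10, 146, 112], [10, 146, 115], [11, 149, 103], [8, 21, 48], [14, 149, 139], [14, 149, 186], [14, 153, 172], [14, 149, 180], [14, 149, 181], [14, 150, 184], [14, 150, 187], [20, 112, 232]]
```

View pics/topcrop.png

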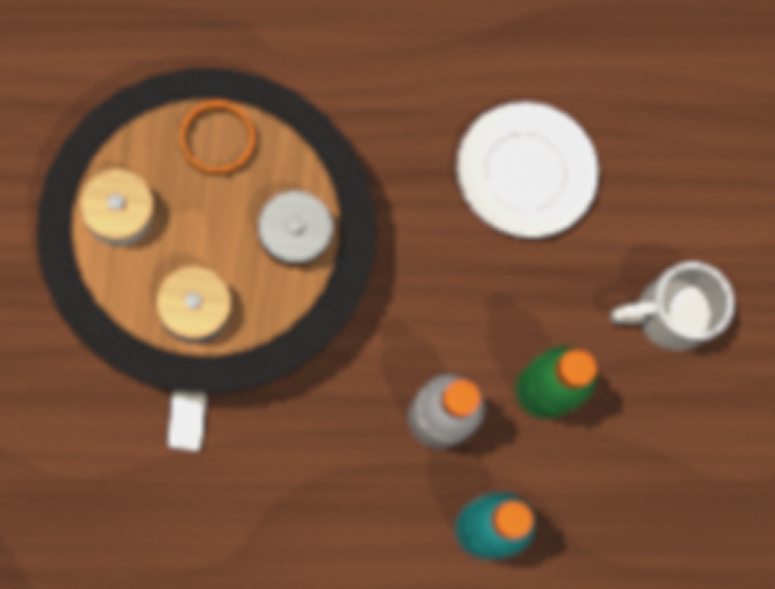

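```bash
cat >> seg.py <<'E'
from scipy.optimize import least_squares
def circfit(P,r=None):
    f=(lambda p: np.hypot(P[:,0]-p[0],P[:,1]-p[1])-(r or p[2]))
    s=least_squares(f,[*P[:,:2].mean(0),r or .1],loss='soft_l1',f_scale=.002); return s.x,np.abs(s.fun).mean()
def cmask(m,close=1):
    m=m.astype(np.uint8)
    if close>1: m=cv2.morphologyEx(m,cv2.MORPH_CLOSE,np.ones((close,close)))
    return max(cv2.findContours(m,0,1)[0],key=cv2.contourArea).reshape(-1,2)
E
python3 - <<'E'
from seg import *
for n in ['top','side']:
    a=cam(n); h=hsv(a)
    # black rubber, dark & unsaturated
    k=((h[...,1]<90)&(h[...,2]<75))
    ctr=proj(a,[.6,-.075,.06])[0].astype(int)
    r=np.zeros(k.shape,np.uint8); 
    P0=proj(a,np.c_[.6+.2*np.cos(np.arange(0,6.3,.1)),-.075+.2*np.sin(np.arange(0,6.3,.1)),np.full(63,.06)])
    cv2.fillPoly(r,[P0.astype(np.int32)],1)
    m=(k&(r>0)).astype(np.uint8)
    cs,hi=cv2.findContours(m,cv2.RETR_CCOMP,cv2.CHAIN_APPROX_NONE)
    big=max(range(len(cs)),key=lambda i:cv2.contourArea(cs[i]))
    out=cs[big].reshape(-1,2)
    hol=max((c for c,hh in zip(cs,hi[0]) if hh[3]==big),key=cv2.contourArea).reshape(-1,2)
    print(n,'outer',circfit(onplane(a,out,.06)),'inner',circfit(onplane(a,hol,.061),.128),circfit(onplane(a,hol,.061)))
    o=(h[...,0]<=16)&(h[...,1]>170)&(h[...,2]>90)&(r>0)
    o=cmask(o,7); hu=cv2.convexHull(o.astype(np.int32)).reshape(-1,2)
    print('holder',circfit(onplane(a,hu,.081),.036),circfit(onplane(a,hu,.081)))
    w=(h[...,1]<60)&(h[...,2]>170)
    for b in blobs(w,40):
        p=onplane(a,b[1],.012)[0]
        if np.hypot(p[0]-.44,p[1]+.06)<.04: print('pointer',b,p.round(4))
E
```

```text
top outer (array([ 0.62553086, -0.07825279,  0.16081542]), np.float64(0.0008460804959998336)) inner (array([ 0.62781527, -0.07726181,  0.128     ]), np.float64(0.004634824179961691)) (array([ 0.62782395, -0.07716534,  0.13263524]), np.float64(0.0008134212332684361))
holder (array([ 0.70970135, -0.08879853,  0.036     ]), np.float64(0.0014254085191527177)) (array([ 0.70989017, -0.08824376,  0.03750669]), np.float64(0.0004138731636250327))
pointer (np.int32(173), array([259.5, 216. ]), array([254, 208,  12,  17], dtype=int32)) [ 0.4423 -0.0589  0.012 ]Traceback (most recent call last):
  File "<stdin>", line 14, in <module>
ValueError: max() iterable argument is empty
```

Request:
servo_tool(plan=[[0, [0, 0, 0], [0, 0, -6.7]], [0, [0, 0, 0], [0, 0, -6.7]], [0, [0, 0, 0], [0, 0, -6.7]], [0, [0, 0, 0], [0, 0, -6.7]], [0, [-1.8, -3.4, 0], [0, 0, 0]], [0, [-1.8, -3.4, 0], [0, 0, 0]], [0, [-1.8, -3.4, 0], [0, 0, 0]], [0, [-1.8, -3.4, 0], [0, 0, 0]], [0, [-1.8, -3.4, 0], [0, 0, 0]], [0, [-1.8, -3.4, 0], [0, 0, 0]], [0, [-1.8, -3.4, 0], [0, 0, 0]], [0, [-1.8, -3.4, 0], [0, 0, 0]], [0, [-1.8, -3.4, 0], [0, 0, 0]], [0, [-1.8, -3.4, 0], [0, 0, 0]], [0, [-1.8, -3.4, 0], [0, 0, 0]], [0, [-1.8, -3.4, 0], [0, 0, 0]], [0, [-1.8, -3.4, 0], [0, 0, 0]], [0, [-1.8, -3.4, 0], [0, 0, 0]]], force=20)

```text
time_s: 1.8
tool_pos: [0.5624, 0.1015, 0.2186]
tool_rot: [179.6, -0.1, -177.4]
force: [-0.8, 0.6, -0.1]
grip_width: 0.0006
```

Request:
servo_tool(plan=[[0, [-1.9, -3.6, 0], [0, 0, 2.6]], [0, [-1.9, -3.6, 0], [0, 0, 0]], [0, [-1.9, -3.6, 0], [0, 0, 0]], [0, [-1.9, -3.6, 0], [0, 0, 0]], [0, [-1.9, -3.6, 0], [0, 0, 0]], [0, [-1.9, -3.6, 0], [0, 0, 0]], [0, [-1.9, -3.6, 0], [0, 0, 0]], [0, [-1.9, -3.6, 1.5], [0, 0, 0]], [0, [0, 0, 3], [0, 0, 0]], [0, [0, 0, 3], [0, 0, 0]], [0, [0, 0, 2], [0, 0, 0]], [0, [0, 0, 0], [0, 0, 0]]])

```text
time_s: 2.8
tool_pos: [0.7195, -0.2082, 0.1193]
tool_rot: [-179.8, 0.2, 179.2]
force: [-0.9, 1.6, -0.9]
grip_width: 0.0004
```

Run:
```python
from h import *
o=env.get_obs(); p=np.array(o['tool_pos']); print(p,o['tool_rot'],o['force'],o['time_s'])
c=np.array([.627,-.0775]); d=p[:2]-c; print(np.hypot(*d),np.degrees(np.arctan2(d[1],d[0])))
```

```text
[ 0.71948614 -0.20815876  0.11929623] [-179.80939225    0.21080513  179.22066555] [-0.90022426  1.60425742 -0.85493907] 2.8
0.16007935097589515 -54.70742645573742
```

Request:
servo_tool(plan=[[0, [0.7, 1.0, 1.5], [0, 0, 0]], [0, [0, 0, 1.5], [0, 0, 0]], [0, [0, 0, 1.0], [0, 0, 0]], [0, [0, 0, 0], [0, 0, 0]], [0, [0, 0, 0], [0, 0, 0]]])

```text
time_s: 3.22
tool_pos: [0.7135, -0.1977, 0.0804]
tool_rot: [-179.8, 0.3, 179.3]
force: [-0.0, -0.3, 0.6]
grip_width: 0.0002
```

Request:
servo_tool(plan=[[0, [0, 0, 0.3], [0, 0, 0]], [0, [0, 0, 0.0], [0, 0, 0]], [0, [0, 0, 0.0], [0, 0, 0]]])

```text
time_s: 3.47
tool_pos: [0.7157, -0.1978, 0.0811]
tool_rot: [-179.8, 0.6, 179.3]
force: [-0.2, -0.7, 0.3]
grip_width: 0.0007
```

Request:
servo_tool(plan=[[0, [0, 0, 0.5], [0, 0, 0]], [0, [0, 0, 0.5], [0, 0, 0]], [0, [0, 0, 0.0], [0, 0, 0]]])

```text
time_s: 3.72
tool_pos: [0.7172, -0.1985, 0.0727]
tool_rot: [-179.7, 0.8, 179.3]
force: [-1.4, -0.3, -0.3]
grip_width: 0.0004
```

Request:
servo_tool(plan=[[0, [0, 0, 0.2], [0, 0, 0]], [0, [0, 0, 0.2], [0, 0, 0]]])

```text
time_s: 3.88
tool_pos: [0.7174, -0.1987, 0.0686]
tool_rot: [-179.7, 0.8, 179.3]
force: [-0.4, 0.2, 0.2]
grip_width: 0.0004
```

Request:
servo_tool(plan=[[0, [0.2, 0.1, 0.2], [0, -0.7, 0]], [0, [0, 0, 0.1], [0, 0, 0]]])

```text
time_s: 4.05
tool_pos: [0.7151, -0.1977, 0.0646]
tool_rot: [-179.7, 1.5, 179.3]
force: [0.4, 0.7, -0.9]
grip_width: 0.0003
```

Request:
servo_tool(plan=[[0, [0, 0, 0.2], [0, 0, 0]], [0, [0, 0, 0], [0, 0, 0]]])

```text
time_s: 4.22
tool_pos: [0.7145, -0.1976, 0.062]
tool_rot: [-179.7, 1.5, 179.3]
force: [0.0, 0.5, 0.1]
grip_width: 0.0005
```

Request:
servo_tool(plan=[[0, [0, 0, 0.2], [0, 0, 0]], [0, [0, 0, 0], [0, 0, 0]]])

```text
time_s: 4.38
tool_pos: [0.7149, -0.1976, 0.0615]
tool_rot: [-179.7, 1.5, 179.3]
force: [-2.1, 0.1, 2.5]
grip_width: 0.0009
```

Request:
servo_tool(plan=[[0, [0, 0, 0.15], [0, 0, 0]]])

```text
time_s: 4.47
tool_pos: [0.715, -0.1977, 0.061]
tool_rot: [-179.7, 1.5, 179.3]
force: [-3.2, 1.3, 7.4]
grip_width: 0.0006
```

Request:
servo_tool(plan=[[0, [0, 0, 0], [0, 0, 0]]])

```text
time_s: 4.55
tool_pos: [0.715, -0.1977, 0.0615]
tool_rot: [-179.7, 1.6, 179.3]
force: [-1.3, 1.2, 0.7]
grip_width: 0.0005
```

Request:
servo_tool(plan=[[0, [0, 0, 0.1], [0, 0, 0]]])

```text
time_s: 4.63
tool_pos: [0.7151, -0.1977, 0.0611]
tool_rot: [-179.7, 1.6, 179.3]
force: [-2.1, 0.6, 4.8]
grip_width: 0.0003
```

Request:
servo_tool(plan=[[0, [0, 0, 0.2], [0, 0, 0]], [0, [-0.3, 0.25, 0.22], [0, 0, 0]], [0, [-0.5, 0.4, 0.22], [0, 0, 0]], [0, [-0.6, 0.52, 0.22], [0, 0, 0]], [0, [-0.58, 0.55, 0.22], [0, 0, 0]]])

```text
time_s: 5.05
tool_pos: [0.7318, -0.1855, 0.0601]
tool_rot: [-179.6, 1.3, 179.0]
force: [-6.9, 0.7, 10.8]
grip_width: 0.0004
```

```bash
cat > st.py <<'E'
from h import *
import sys
c=np.array([.627,-.0775])
def arc(ds=1.0,n=10,yaw=None):
    o=env.get_obs(); p=np.array(o['tool_pos']); d=p[:2]-c; r=np.hypot(*d); th=np.arctan2(d[1],d[0])
    print('t',o['time_s'],'r',r.round(4),'th',np.degrees(th).round(1),'z',p[2].round(4),'F',np.round(o['force'],1),'rot',np.round(o['tool_rot'],1))
    a=np.radians(o['tool_rot'][2]); 
    dr=(.148-r)*100/n
    for i in range(n):
        t=th+ds/14.8*(i+.5); v=ds*np.array([-np.sin(t),np.cos(t)])+dr*np.array([np.cos(t),np.sin(t)])
        tx=np.cos(a)*v[0]+np.sin(a)*v[1]; ty=np.sin(a)*v[0]-np.cos(a)*v[1]
        print([0,[round(float(tx),2),round(float(ty),2),.22],[0,0,0]],end=', ')
arc(float(sys.argv[1]),int(sys.argv[2]))
E
python3 st.py 1.0 8
```

```text
t 5.05 r 0.1505 th -45.9 z 0.0601 F [-6.9  0.7 10.8] rot [-179.6    1.3  179. ]
[0, [-0.66, 0.75, 0.22], [0, 0, 0]], [0, [-0.61, 0.8, 0.22], [0, 0, 0]], [0, [-0.55, 0.84, 0.22], [0, 0, 0]], [0, [-0.49, 0.87, 0.22], [0, 0, 0]], [0, [-0.43, 0.9, 0.22], [0, 0, 0]], [0, [-0.37, 0.93, 0.22], [0, 0, 0]], [0, [-0.31, 0.95, 0.22], [0, 0, 0]], [0, [-0.24, 0.97, 0.22], [0, 0, 0]],
```

Request:
servo_tool(plan=[[0, [-0.66, 0.75, 0.22], [0, 0, 0]], [0, [-0.61, 0.8, 0.22], [0, 0, 0]], [0, [-0.55, 0.84, 0.22], [0, 0, 0]], [0, [-0.49, 0.87, 0.22], [0, 0, 0]], [0, [-0.43, 0.9, 0.22], [0, 0, 0]], [0, [-0.37, 0.93, 0.22], [0, 0, 0]]])

```text
time_s: 5.55
tool_pos: [0.7615, -0.1501, 0.059]
tool_rot: [-178.7, 1.1, 178.5]
force: [-5.8, -2.6, 10.8]
grip_width: 0.0008
```

```bash
python3 st.py 1.0 8
```

```text
t 5.55 r 0.1528 th -28.4 z 0.059 F [-5.8 -2.6 10.8] rot [-178.7    1.1  178.5]
[0, [-0.37, 0.93, 0.22], [0, 0, 0]], [0, [-0.3, 0.95, 0.22], [0, 0, 0]], [0, [-0.24, 0.97, 0.22], [0, 0, 0]], [0, [-0.17, 0.99, 0.22], [0, 0, 0]], [0, [-0.1, 1.0, 0.22], [0, 0, 0]], [0, [-0.04, 1.0, 0.22], [0, 0, 0]], [0, [0.03, 1.0, 0.22], [0, 0, 0]], [0, [0.1, 1.0, 0.22], [0, 0, 0]],
```

Request:
servo_tool(plan=[[0, [-0.3, 0.93, 0.22], [0, 0, 0]], [0, [-0.23, 0.95, 0.22], [0, 0, 0]], [0, [-0.17, 0.97, 0.22], [0, 0, 0]], [0, [-0.1, 0.99, 0.22], [0, 0, 0]], [0, [-0.03, 1.0, 0.22], [0, 0, 0]], [0, [0.03, 1.0, 0.22], [0, 0, 0]], [0, [0.1, 1.0, 0.22], [0, 0, 0]], [0, [0.17, 1.0, 0.22], [0, 0, 0]]])

```text
time_s: 6.22
tool_pos: [0.7774, -0.1039, 0.0586]
tool_rot: [-176.3, 2.6, 177.7]
force: [-0.1, -4.4, 8.0]
grip_width: 0.0004
```

```bash
python3 st.py 1.0 10
```

```text
t 6.2167 r 0.1527 th -10.0 z 0.0586 F [-0.1 -4.4  8. ] rot [-176.3    2.6  177.7]
[0, [-0.05, 1.0, 0.22], [0, 0, 0]], [0, [0.02, 1.0, 0.22], [0, 0, 0]], [0, [0.08, 1.0, 0.22], [0, 0, 0]], [0, [0.15, 0.99, 0.22], [0, 0, 0]], [0, [0.22, 0.98, 0.22], [0, 0, 0]], [0, [0.28, 0.96, 0.22], [0, 0, 0]], [0, [0.35, 0.94, 0.22], [0, 0, 0]], [0, [0.41, 0.91, 0.22], [0, 0, 0]], [0, [0.47, 0.88, 0.22], [0, 0, 0]], [0, [0.53, 0.85, 0.22], [0, 0, 0]],
```

Request:
servo_tool(plan=[[0, [0.0, 1.2, 0.24], [-0.9, 0.5, -0.4]], [0, [0.05, 1.2, 0.24], [-0.9, 0.5, -0.4]], [0, [0.1, 1.2, 0.24], [-0.9, 0.5, -0.4]], [0, [0.15, 1.2, 0.24], [-0.9, 0.5, -0.4]], [0, [0.2, 1.2, 0.24], [-0.9, 0.5, -0.4]], [0, [0.28, 1.2, 0.24], [-0.9, 0.5, -0.4]]])

```text
time_s: 6.72
tool_pos: [0.7785, -0.0585, 0.0578]
tool_rot: [-179.8, 0.8, 179.4]
force: [0.1, -5.4, 7.6]
grip_width: 0.0006
```

```bash
sed -i 's/^    dr=/    Rt=R.from_euler("xyz",o["tool_rot"],degrees=True); print("fix rot (tool)",np.degrees((Rt.inv()*R.from_euler("xyz",[180,0,180],degrees=True)).as_rotvec()).round(1))\n    dr=/' st.py; python3 st.py 1.3 8
```

```text
t 6.7167 r 0.1527 th 7.1 z 0.0578 F [ 0.1 -5.4  7.6] rot [-179.8    0.8  179.4]
fix rot (tool) [-0.2  0.8 -0.6]
[0, [0.29, 1.27, 0.22], [0, 0, 0]], [0, [0.4, 1.24, 0.22], [0, 0, 0]], [0, [0.51, 1.2, 0.22], [0, 0, 0]], [0, [0.61, 1.15, 0.22], [0, 0, 0]], [0, [0.71, 1.09, 0.22], [0, 0, 0]], [0, [0.8, 1.03, 0.22], [0, 0, 0]], [0, [0.89, 0.95, 0.22], [0, 0, 0]], [0, [0.97, 0.87, 0.22], [0, 0, 0]],
```

Request:
servo_tool(plan=[[0, [0.3, 1.2, 0.29], [-0.3, 0.2, -0.2]], [0, [0.36, 1.18, 0.29], [-0.3, 0.2, -0.2]], [0, [0.44, 1.15, 0.29], [-0.3, 0.2, -0.2]], [0, [0.52, 1.12, 0.29], [-0.3, 0.2, -0.2]], [0, [0.6, 1.08, 0.29], [-0.3, 0.2, -0.2]], [0, [0.68, 1.02, 0.29], [-0.3, 0.2, -0.2]]])

```text
time_s: 7.22
tool_pos: [0.767, -0.0174, 0.0577]
tool_rot: [-179.8, 2.1, 179.8]
force: [4.1, -4.1, 7.7]
grip_width: 0.0008
```

```bash
python3 st.py 1.3 8
```

```text
t 7.2167 r 0.1523 th 23.2 z 0.0577 F [ 4.1 -4.1  7.7] rot [-179.8    2.1  179.8]
fix rot (tool) [-0.2  2.1 -0.2]
[0, [0.62, 1.15, 0.22], [0, 0, 0]], [0, [0.72, 1.09, 0.22], [0, 0, 0]], [0, [0.81, 1.02, 0.22], [0, 0, 0]], [0, [0.89, 0.95, 0.22], [0, 0, 0]], [0, [0.97, 0.86, 0.22], [0, 0, 0]], [0, [1.05, 0.77, 0.22], [0, 0, 0]], [0, [1.11, 0.68, 0.22], [0, 0, 0]], [0, [1.16, 0.58, 0.22], [0, 0, 0]],
```

```bash
cat > hold.py <<'E'
from seg import *
import sys
for n in sys.argv[1:]:
    a=cam(n); h=hsv(a)
    P0=proj(a,np.c_[.628+.125*np.cos(np.arange(0,6.3,.1)),-.0775+.125*np.sin(np.arange(0,6.3,.1)),np.full(63,.075)])
    r=np.zeros(h.shape[:2],np.uint8); cv2.fillPoly(r,[P0.astype(np.int32)],1)
    o=(h[...,0]<=16)&(h[...,1]>165)&(h[...,2]>80)&(r>0)
    if o.sum()<40: print(n,'few',o.sum()); continue
    o=cv2.morphologyEx(o.astype(np.uint8),cv2.MORPH_CLOSE,np.ones((7,7)))
    b=max(blobs(o),key=lambda b:b[0]); hu=cmask(o); hu=cv2.convexHull(hu.astype(np.int32)).reshape(-1,2)
    f=circfit(onplane(a,hu,.08)); d=f[0][:2]-[.628,-.0775]
    print(n,b,f,'dist',np.hypot(*d),'ang',np.degrees(np.arctan2(d[1],d[0])))
    cv2.imwrite(f'pics/hold_{n}.png',a['image'])
E
python3 hold.py top side
```

```text
top (np.int32(71), array([248.4, 143. ]), array([244, 133,   8,  20], dtype=int32)) (array([ 0.65455816, -0.00302845,  0.03326596]), np.float64(0.0016991213127359314)) dist 0.07906546144792984 ang 70.37267245982794
side (np.int32(174), array([222.4, 204.6]), array([212, 197,  21,  17], dtype=int32)) (array([0.65035177, 0.01217309, 0.03835089]), np.float64(0.0015668728102879567)) dist 0.09241679621235632 ang 76.00375596968165
```

Request:
servo_tool(plan=[[0, [0.66, 1.08, 0.34], [-0.1, 0.7, 0]], [0, [0.74, 1.02, 0.34], [-0.1, 0.7, 0]], [0, [0.81, 0.96, 0.34], [-0.1, 0.7, 0]], [0, [0.88, 0.9, 0.34], [-0.1, 0.7, 0]], [0, [0.95, 0.82, 0.34], [-0.1, 0.7, 0]], [0, [1.01, 0.75, 0.34], [-0.1, 0.7, 0]], [0, [1.06, 0.68, 0.34], [-0.1, 0.7, 0]]])

```text
time_s: 7.9
tool_pos: [0.736, 0.0258, 0.0577]
tool_rot: [-179.2, 1.3, 179.2]
force: [5.6, -1.5, 8.6]
grip_width: 0.0005
```

```bash
python3 st.py 1.3 8
```

```text
t 7.9 r 0.1502 th 43.4 z 0.0577 F [ 5.6 -1.5  8.6] rot [-179.2    1.3  179.2]
fix rot (tool) [-0.8  1.3 -0.8]
[0, [0.97, 0.87, 0.22], [0, 0, 0]], [0, [1.04, 0.78, 0.22], [0, 0, 0]], [0, [1.1, 0.69, 0.22], [0, 0, 0]], [0, [1.16, 0.59, 0.22], [0, 0, 0]], [0, [1.21, 0.49, 0.22], [0, 0, 0]], [0, [1.24, 0.38, 0.22], [0, 0, 0]], [0, [1.27, 0.27, 0.22], [0, 0, 0]], [0, [1.29, 0.15, 0.22], [0, 0, 0]],
```

Request:
servo_tool(plan=[[0, [0.97, 0.85, 0.35], [-0.2, 0.7, -0.2]], [0, [1.03, 0.78, 0.35], [-0.2, 0.7, -0.2]], [0, [1.08, 0.71, 0.35], [-0.2, 0.7, -0.2]], [0, [1.13, 0.64, 0.35], [-0.2, 0.7, -0.2]], [0, [1.17, 0.57, 0.35], [-0.2, 0.7, -0.2]], [0, [1.2, 0.49, 0.35], [-0.2, 0.7, -0.2]], [0, [1.23, 0.42, 0.35], [-0.2, 0.7, -0.2]], [0, [1.26, 0.34, 0.35], [-0.2, 0.7, -0.2]]])

```text
time_s: 8.57
tool_pos: [0.6847, 0.0591, 0.0584]
tool_rot: [-180.0, 0.9, -179.6]
force: [5.1, -0.3, 9.0]
grip_width: 0.0004
```

```bash
python3 st.py 1.3 9
```

```text
t 8.5667 r 0.1483 th 67.1 z 0.0584 F [ 5.1 -0.3  9. ] rot [-180.     0.9 -179.6]
fix rot (tool) [-0.   0.9  0.4]
[0, [1.22, 0.46, 0.22], [0, 0, 0]], [0, [1.25, 0.35, 0.22], [0, 0, 0]], [0, [1.28, 0.24, 0.22], [0, 0, 0]], [0, [1.29, 0.12, 0.22], [0, 0, 0]], [0, [1.3, 0.01, 0.22], [0, 0, 0]], [0, [1.3, -0.1, 0.22], [0, 0, 0]], [0, [1.28, -0.22, 0.22], [0, 0, 0]], [0, [1.26, -0.33, 0.22], [0, 0, 0]], [0, [1.22, -0.44, 0.22], [0, 0, 0]],
```

Request:
servo_tool(plan=[[0, [1.22, 0.42, 0.35], [-0.1, 0.7, 0.1]], [0, [1.25, 0.34, 0.35], [-0.1, 0.7, 0.1]], [0, [1.27, 0.26, 0.35], [-0.1, 0.7, 0.1]], [0, [1.29, 0.18, 0.35], [-0.1, 0.7, 0.1]], [0, [1.3, 0.1, 0.35], [-0.1, 0.7, 0.1]], [0, [1.3, 0.02, 0.35], [-0.1, 0.7, 0.1]], [0, [1.3, -0.05, 0.35], [-0.1, 0.7, 0.1]], [0, [1.29, -0.12, 0.35], [-0.1, 0.7, 0.1]], [0, [1.28, -0.2, 0.35], [-0.1, 0.7, 0.1]]])

```text
time_s: 9.32
tool_pos: [0.6185, 0.0679, 0.0597]
tool_rot: [178.7, 1.2, 179.3]
force: [5.2, 2.1, 10.2]
grip_width: 0.0003
```

```bash
python3 st.py 1.3 9; python3 hold.py top side
```

```text
t 9.3167 r 0.1457 th 93.4 z 0.0597 F [ 5.2  2.1 10.2] rot [178.7   1.2 179.3]
fix rot (tool) [ 1.3  1.2 -0.6]
[0, [1.29, -0.12, 0.22], [0, 0, 0]], [0, [1.28, -0.24, 0.22], [0, 0, 0]], [0, [1.25, -0.35, 0.22], [0, 0, 0]], [0, [1.22, -0.46, 0.22], [0, 0, 0]], [0, [1.17, -0.56, 0.22], [0, 0, 0]], [0, [1.12, -0.66, 0.22], [0, 0, 0]], [0, [1.06, -0.76, 0.22], [0, 0, 0]], [0, [0.99, -0.85, 0.22], [0, 0, 0]], [0, [0.91, -0.93, 0.22], [0, 0, 0]], top (np.int32(232), array([246.3, 171.9]), array([234, 160,  26,  25], dtype=int32)) (array([ 0.56301504, -0.02013162,  0.03738842]), np.float64(0.0005170704336500901)) dist 0.08668434763750717 ang 138.56210260675638
side (np.int32(160), array([251., 202.]), array([241, 194,  20,  18], dtype=int32)) (array([ 0.5619279 , -0.0135798 ,  0.03811401]), np.float64(0.002174695432435123)) dist 0.09193102647186834 ang 135.94839048025082
```

Request:
servo_tool(plan=[[0, [1.29, -0.1, 0.34], [0.2, 0.7, 0]], [0, [1.28, -0.2, 0.34], [0.2, 0.7, 0]], [0, [1.26, -0.28, 0.34], [0.2, 0.7, 0]], [0, [1.24, -0.36, 0.34], [0.2, 0.7, 0]], [0, [1.22, -0.44, 0.34], [0.2, 0.7, 0]], [0, [1.19, -0.52, 0.34], [0.2, 0.7, 0]], [0, [1.15, -0.6, 0.34], [0.2, 0.7, 0]], [0, [0.8, -0.48, 0.33], [0.2, 0.6, 0]], [0, [0.5, -0.34, 0.32], [0.2, 0.5, 0]]])

```text
time_s: 10.17
tool_pos: [0.5662, 0.0522, 0.061]
tool_rot: [178.8, 1.3, 179.7]
force: [2.8, 4.3, 10.5]
grip_width: 0.0005
```

```bash
python3 st.py 0.6 5; python3 hold.py top side
```

```text
t 10.1667 r 0.1433 th 115.1 z 0.061 F [ 2.8  4.3 10.5] rot [178.8   1.3 179.7]
fix rot (tool) [ 1.2  1.3 -0.3]
[0, [0.58, -0.18, 0.22], [0, 0, 0]], [0, [0.57, -0.21, 0.22], [0, 0, 0]], [0, [0.56, -0.23, 0.22], [0, 0, 0]], [0, [0.55, -0.25, 0.22], [0, 0, 0]], [0, [0.54, -0.28, 0.22], [0, 0, 0]], top (np.int32(155), array([258.7, 179.2]), array([244, 165,  25,  25], dtype=int32)) (array([ 0.54642841, -0.04732339,  0.03645983]), np.float64(0.000782306310679856)) dist 0.08697442966872868 ang 159.69853955498195
side (np.int32(68), array([261.8, 197.7]), array([257, 190,   9,  17], dtype=int32)) (array([ 0.54979148, -0.03796755,  0.04094694]), np.float64(0.0017431903205257753)) dist 0.0876321105901051 ang 153.18454690677603
```

Request:
servo_tool(plan=[[0, [1.08, -0.47, 0.34], [0.4, 0.6, 0]], [0, [1.07, -0.53, 0.34], [0.4, 0.6, 0]], [0, [1.04, -0.58, 0.34], [0.4, 0.6, 0]], [0, [1.0, -0.65, 0.34], [0.4, 0.6, 0]], [0, [0.5, -0.36, 0.3], [0.3, 0.5, 0]]])

```text
time_s: 10.68
tool_pos: [0.5464, 0.0397, 0.0616]
tool_rot: [179.6, 1.8, -180.0]
force: [-0.2, 4.7, 11.6]
grip_width: 0.0004
```

```bash
python3 st.py 0.6 5; python3 hold.py top side
```

```text
t 10.6833 r 0.1422 th 124.5 z 0.0616 F [-0.2  4.7 11.6] rot [ 179.6    1.8 -180. ]
fix rot (tool) [0.4 1.8 0. ]
[0, [0.56, -0.26, 0.22], [0, 0, 0]], [0, [0.54, -0.28, 0.22], [0, 0, 0]], [0, [0.53, -0.3, 0.22], [0, 0, 0]], [0, [0.52, -0.32, 0.22], [0, 0, 0]], [0, [0.51, -0.34, 0.22], [0, 0, 0]], top (np.int32(142), array([263.8, 181. ]), array([250, 166,  23,  26], dtype=int32)) (array([ 0.54271667, -0.05959165,  0.03676063]), np.float64(0.0005501347858780566)) dist 0.08714330236923712 ang 168.14096104434665
side (np.int32(50), array([224.6, 211.4]), array([216, 208,  17,   7], dtype=int32)) (array([0.63939692, 0.02682655, 0.02695753]), np.float64(0.0007483675003499815)) dist 0.10494721910079889 ang 83.76557457347548
```

Request:
servo_tool(plan=[[0, [0.88, -0.62, 0.34], [0.2, 0.7, 0]], [0, [0.86, -0.66, 0.34], [0.2, 0.7, 0]], [0, [0.3, -0.24, 0.3], [0.1, 0.4, 0]], [0, [0, 0, 0.1], [0, 0, 0]], [0, [0, 0, -1.0], [0, 0, 0]], [0, [0, 0, -3], [0, 0, 0]], [0, [0, 0, -4], [0, 0, 0]], [0, [-0.5, 3, -3], [0, 0, 0]], [0, [-0.5, 3.5, 0], [0, 0, 0]], [0, [-0.5, 3.5, 0], [0, 0, 0]], [0, [0, 3, 0], [0, 0, 0]], [0, [0, 0, 0], [0, 0, 0]]])

```text
time_s: 11.78
tool_pos: [0.5541, 0.1647, 0.1826]
tool_rot: [179.1, 2.1, 179.7]
force: [-0.8, 0.9, 0.1]
grip_width: 0.0005
```

```bash
python3 hold.py top side
python3 - <<'E'
import cv2
a=cv2.imread('pics/hold_top.png')[100:240,200:400]; b=cv2.imread('pics/hold_side.png')[150:250,170:330]
cv2.imwrite('pics/v3.png',cv2.vconcat([cv2.resize(a,(430,301),interpolation=2),cv2.resize(b,(430,269),interpolation=2)]))
E
```

```text
top (np.int32(216), array([261.6, 178.3]), array([249, 166,  26,  26], dtype=int32)) (array([ 0.54299005, -0.06420981,  0.0373265 ]), np.float64(0.0005920234181614427)) dist 0.08604255048326788 ang 171.1144840445028
side (np.int32(98), array([262.3, 194.5]), array([255, 186,  14,  18], dtype=int32)) (array([ 0.54259302, -0.05410363,  0.04016097]), np.float64(0.0021296740604301273)) dist 0.08855361253356644 ang 164.68023749691162
```

View pics/v3.png

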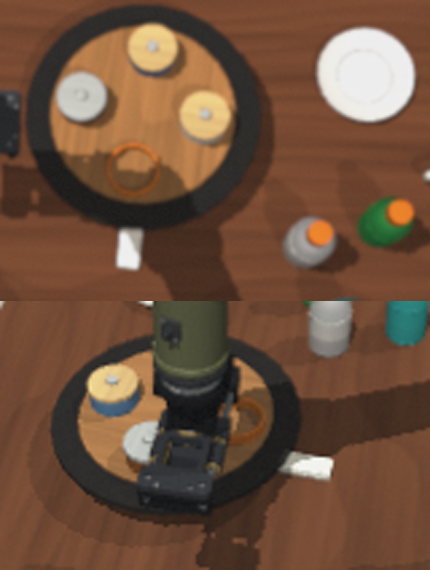

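Request:
servo_tool(plan=[[0, [0, 0, -3], [0.9, 2.1, 0]], [0, [0, -1, -3.5], [0, 0, 0]], [0, [-0.8, -3.6, -1], [0, 0, 0]], [0, [-0.8, -3.6, 0], [0, 0, 0]], [0, [-0.8, -3.6, 0], [0, 0, 0]], [0, [-0.8, -3.6, 0], [0, 0, 0]], [0, [-0.8, -3.6, 0], [0, 0, 0]], [0, [-0.6, -3.6, 0], [0, 0, 0]], [0, [0, 0, 0], [0, 0, 0]], [0, [0, 0, 0], [0, 0, 0]]])

```text
time_s: 12.72
tool_pos: [0.5917, -0.0971, 0.2585]
tool_rot: [-179.0, -0.5, 178.5]
force: [-0.2, 0.8, -0.4]
grip_width: 0.0003
```

Run:
```python
from seg import *
c=cam('wrist'); print(c['o']['tool_pos'],c['o']['tool_rot'],c['p'],c['R'][:,2],c['fx']); cv2.imwrite('pics/w4.png',c['image']); np.save('w4.npy',{k:c[k] for k in 'image R p K D'.split()},allow_pickle=True)
```

```text
[ 0.59174755 -0.09705449  0.25848929] [-179.02554606   -0.54883449  178.47360642] [ 0.52484045 -0.09334362  0.42123642] [ 0.2453552  -0.02342729 -0.96915014] 337.9749473068133
```

View pics/w4.png

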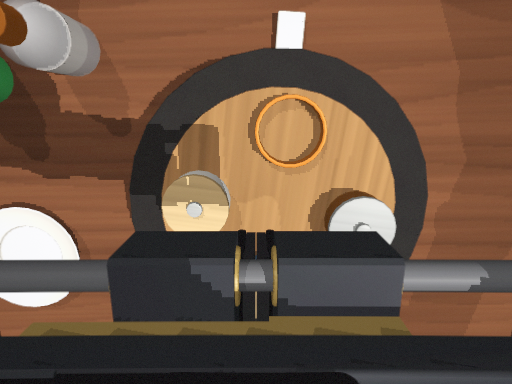

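The wrist view shows the pointer at (290,30), the holder ring centred at (291,131), pots at (195,208) and (362,220), and the clear bottle top left at (40,35).

```bash
cat > wm.py <<'E'
from seg import *
def measure(c):
    h=hsv(c); V=h[...,2]; S=h[...,1]
    o=(h[...,0]<=16)&(S>175)&(V>120); o[225:]=0; o[:80]=0
    hu=cv2.convexHull(cmask(o,5).astype(np.int32)).reshape(-1,2); hf=circfit(onplane(c,hu,.080))
    # pointer
    w=(S<50)&(V>180); w[60:]=0; w[:,:200]=0; w[:,400:]=0
    q=cmask(w).astype(np.float32); (pc,sz,an)=cv2.minAreaRect(q); bx=cv2.boxPoints((pc,sz,an)); B=onplane(c,bx,.012)
    P=onplane(c,np.argwhere(w)[:,::-1],.012)[:,:2]; vx,vy,x0,y0=cv2.fitLine(P.astype(np.float32),cv2.DIST_L2,0,.01,.01).ravel()
    # rim outer / inner arcs: dark mask
    k=((S<100)&(V<70)).astype(np.uint8); k[:45]=0; k[225:]=0; k[:,:110]=0
    cs=max(cv2.findContours(k,1,1)[0],key=cv2.contourArea).reshape(-1,2)
    X=onplane(c,cs,.06)[:,:2]; r=np.hypot(*(X-[.628,-.0775]).T)
    out=X[(r>.155)&(r<.175)&(cs[:,1]<222)]
    wood=((h[...,0]<22)&(S>90)&(V>120)).astype(np.uint8); 
    print('holder',hf[0].round(4),'pointer centroid',P.mean(0).round(4),'dir',np.degrees(np.arctan2(vy,vx)).round(1),'box',B[:,:2].round(3).tolist())
    print('outer',circfit(out)[0].round(4),circfit(out)[1],circfit(out,.165)[0][:2].round(4),len(out))
if __name__=='__main__':
    measure(np.load('w4.npy',allow_pickle=True).item())
E
python3 wm.py
```

```text
holder [ 0.5428 -0.0662  0.0351] pointer centroid [ 0.4361 -0.0601] dir -7.3 box [[0.453, -0.077], [0.416, -0.073], [0.419, -0.044], [0.456, -0.046]]
outer [ 0.625  -0.0791  0.1622] 0.0003842502307191701 [ 0.6285 -0.0792] 478
```

Request:
servo_tool(plan=[[0, [0.5, 3.6, 0], [-1, -0.5, -1.5]], [0, [0.6, 3.6, 0], [0, 0, 0]], [0, [0.6, 3.6, 0], [0, 0, 0]], [0, [0.6, 3.2, 1], [0, 0, 0]], [0, [0.2, 1.2, 3], [0, 0, 0]], [0, [0, 0, 3.5], [0, 0, 0]], [0, [0, 0, 3.5], [0, 0, 0]], [0, [0, 0, 3], [0, 0, 0]], [0, [0, 0, 1.5], [0, 0, 0]], [0, [0, 0, 0], [0, 0, 0]]])

```text
time_s: 13.6
tool_pos: [0.5631, 0.0638, 0.098]
tool_rot: [179.9, 0.2, -179.8]
force: [-0.4, 0.5, 0.6]
grip_width: 0.0004
```

```bash
sed -i 's/\[.627,-.0775\]/[.6285,-.079]/' st.py; python3 st.py 0.6 2
```

```text
t 13.6 r 0.157 th 114.6 z 0.098 F [-0.4  0.5  0.6] rot [ 179.9    0.2 -179.8]
fix rot (tool) [0.1 0.2 0.2]
[0, [0.35, -0.67, 0.22], [0, 0, 0]], [0, [0.32, -0.68, 0.22], [0, 0, 0]],
```

Request:
servo_tool(plan=[[0, [-0.4, -0.8, 1.0], [0, 0, 0]], [0, [0, 0, 1.0], [0, 0, 0]], [0, [0, 0, 0.5], [0, 0, 0]], [0, [0, 0, 0.3], [0, 0, 0]], [0, [0, 0, 0.2], [0, 0, 0]], [0, [0, 0, 0.2], [0, 0, 0]], [0, [0, 0, 0.2], [0, 0, 0]]])

```text
time_s: 14.18
tool_pos: [0.5702, 0.0559, 0.0654]
tool_rot: [179.9, 0.5, -179.7]
force: [0.2, -0.3, -0.1]
grip_width: 0.0002
```

Request:
servo_tool(plan=[[0, [0.1, 0, 0.2], [0, 0, 0]], [0, [0, 0, 0.2], [0, 0, 0]], [0, [0, 0, 0.2], [0, 0, 0]]])

```text
time_s: 14.43
tool_pos: [0.5701, 0.056, 0.0607]
tool_rot: [179.8, 0.7, -179.8]
force: [-3.7, 0.0, 12.4]
grip_width: 0.0006
```

Request:
servo_tool(plan=[[0, [0, 0, 0.2], [0, 0, 0]]])

```text
time_s: 14.52
tool_pos: [0.5705, 0.0563, 0.0604]
tool_rot: [179.8, 0.7, -179.8]
force: [-4.6, -0.1, 15.6]
grip_width: 0.0004
```

Request:
servo_tool(plan=[[0, [0.5, -0.22, 0.12], [0, 0.3, 0]], [0, [0.8, -0.36, 0.18], [0, 0.4, 0]]])

```text
time_s: 14.68
tool_pos: [0.5642, 0.0532, 0.0616]
tool_rot: [179.5, 0.8, -179.7]
force: [3.7, 2.2, 4.3]
grip_width: 0.0003
```

```bash
python3 hold.py top
```

```text
top (np.int32(176), array([263.4, 179.4]), array([250, 166,  25,  26], dtype=int32)) (array([ 0.54280988, -0.06502422,  0.03706624]), np.float64(0.0005331774908642007)) dist 0.08609878942137242 ang 171.6684709115907
```

Request:
servo_tool(plan=[[0, [0, 0, 0.25], [0, 0, 0]], [0, [0.5, -0.24, 0.28], [0, 0.4, 0]], [0, [0.9, -0.45, 0.3], [0, 0.5, 0]]])

```text
time_s: 14.98
tool_pos: [0.5579, 0.0496, 0.0611]
tool_rot: [179.1, 0.9, -179.6]
force: [4.7, 2.8, 12.3]
grip_width: 0.0005
```

```bash
python3 hold.py top
```

```text
top (np.int32(170), array([265.3, 179.5]), array([252, 166,  24,  26], dtype=int32)) (array([ 0.54202759, -0.06909871,  0.03664104]), np.float64(0.000756139477243651)) dist 0.08638192201590177 ang 174.41873158113623
```

Request:
servo_tool(plan=[[0, [0, 0, -1.0], [0, 0, 0]], [0, [0, 0, -3.5], [0.9, 0.9, 0]], [0, [0, 0, -4], [0, 0, 0]], [0, [0, 0, -4], [0, 0, 0]], [0, [-0.5, -2, -4], [0, 0, 0]], [0, [-0.8, -3.4, -3], [0, 0, 0]], [1, [-0.8, -3.4, 0], [0, 0, 0]], [1, [-0.8, -3.4, 0], [0, 0, 0]], [1, [-0.6, -2, 0], [0, 0, 0]], [1, [0, 0, 0], [0, 0, 0]], [1, [0, 0, 0], [0, 0, 0]]])

```text
time_s: 15.95
tool_pos: [0.5852, -0.097, 0.2611]
tool_rot: [-179.6, -0.9, -179.5]
force: [0.0, 0.2, 0.6]
grip_width: 0.0259
```

```bash
python3 - <<'E'
from wm import *
c=cam('wrist'); print(c['o']['tool_pos'],c['o']['tool_rot'],c['p']); cv2.imwrite('pics/w5.png',c['image'])
measure(c)
E
python3 hold.py top
```

```text
[ 0.58518686 -0.09700911  0.26112701] [-179.62738341   -0.91230185 -179.45354781] [ 0.51920954 -0.09745113  0.42432232]
holder [ 0.542  -0.0716  0.0352] pointer centroid [ 0.4364 -0.0601] dir -6.5 box [[0.454, -0.077], [0.417, -0.073], [0.419, -0.044], [0.457, -0.046]]
outer [ 0.6249 -0.0792  0.162 ] 0.0003691203074050208 [ 0.6285 -0.0792] 456
top few 0
```

View pics/w5.png

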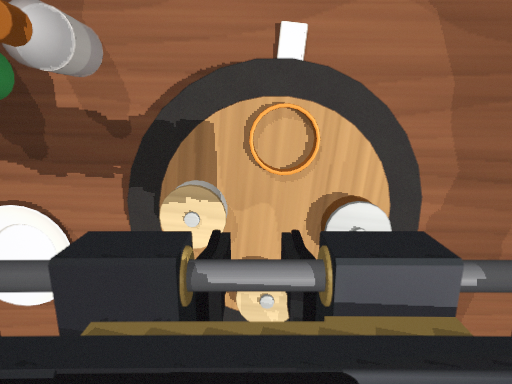

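Wrist view: the ring is centred at (285,138) and the pointer is at (292,40). The holder measures (0.542, −0.0716) against the front point at about (0.5437, −0.0707), so it is aligned. Next is the bottle.

Request:
servo_tool(plan=[[1, [1.5, -3.5, 0], [-0.4, -0.9, -0.5]], [1, [1.5, -3.5, 0], [0, 0, 0]], [1, [1.5, -3.5, 0], [0, 0, 0]], [1, [1.5, -3.5, 0], [0, 0, 0]], [1, [1.5, -3.5, 0], [0, 0, 0]], [1, [1.5, -3.3, 0], [0, 0, 0]], [1, [0, 0, 0], [0, 0, 0]], [1, [0, 0, 0], [0, 0, 0]]])

```text
time_s: 16.72
tool_pos: [0.5001, -0.2932, 0.2556]
tool_rot: [179.3, -0.4, -177.0]
force: [0.5, 0.2, -0.0]
grip_width: 0.0843
```

```bash
cat > cap.py <<'E'
from seg import *
c=cam('wrist'); o=c['o']; print(o['tool_pos'],o['tool_rot'],o['grip_width'],o['time_s']); cv2.imwrite('pics/w6.png',c['image'])
h=hsv(c); m=(h[...,0]<=18)&(h[...,1]>170)&(h[...,2]>90)
for b in blobs(m,150): print(b, onplane(c,b[1],.12)[0].round(4))
m=(h[...,0]<=18)&(h[...,1]>170)&(h[...,2]>215)
for b in blobs(m,150): print('bright',b, onplane(c,b[1],.132)[0].round(4))
E
python3 cap.py
```

```text
[ 0.50013043 -0.29315656  0.25560931] [ 179.26552201   -0.38744245 -176.98086212] 0.08434917277177485 16.7167
(np.int32(241), array([196.9,   4.3]), array([180,   0,  33,  11], dtype=int32)) [ 0.353  -0.3464  0.12  ]
(np.int32(408), array([233.6, 134.4]), array([224, 121,  19,  29], dtype=int32)) [ 0.4518 -0.314   0.12  ]
(np.int32(1362), array([119. , 156.1]), array([ 97, 138,  45,  38], dtype=int32)) [ 0.4758 -0.4133  0.12  ]
(np.int32(471), array([438.9, 210.1]), array([422, 195,  53,  43], dtype=int32)) [ 0.5108 -0.123   0.12  ]
(np.int32(243), array([486.2, 218. ]), array([470, 201,  24,  31], dtype=int32)) [ 0.5161 -0.0782  0.12  ]
bright (np.int32(262), array([233.3, 130.5]), array([225, 121,  18,  20], dtype=int32)) [ 0.4479 -0.3138  0.132 ]
```

View pics/w6.png

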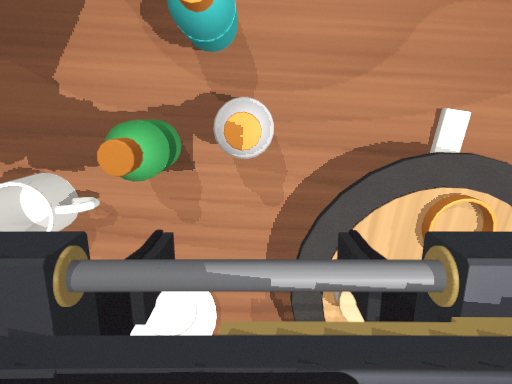

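The target is the clear bottle. Its cap is at about (242,130), between the green one at (120,157) and the turquoise one at (197,5).

Run:
```python
from seg import *
c=cam('wrist'); h=hsv(c); o=c['o']; print(o['tool_pos'],o['tool_rot'])
m=(h[...,0]<=30)&(h[...,1]>150)&(h[...,2]>90); k=np.zeros_like(m); k[105:155,215:270]=1; m&=k
ct=cmask(m,3); print(cv2.minEnclosingCircle(ct), onplane(c,cv2.minEnclosingCircle(ct)[0],.132))
f=circfit(onplane(c,ct,.132),None); print(f)
Rt=R.from_euler('xyz',o['tool_rot'],degrees=True); d=np.r_[f[0][:2],.2]-np.r_[o['tool_pos'][:2],.2]
print('to go tool cm',(Rt.inv().apply(d)*100).round(2),'rot',np.degrees((Rt.inv()*R.from_euler("xyz",[180,0,180],degrees=True)).as_rotvec()).round(1))
```

```text
[ 0.49961183 -0.29387502  0.25567016] [ 179.33245485   -0.42791073 -177.00844551]
((243.0, 131.5), 18.848176956176758) [[ 0.44771583 -0.30658661  0.132     ]]
(array([ 0.448086  , -0.30806029,  0.01395081]), np.float64(0.001998824753085437))
to go tool cm [ 5.22 -1.15  0.03] rot [ 0.7 -0.4  3. ]
```

Request:
servo_tool(plan=[[1, [2.6, -0.6, 0], [0.7, -0.4, 3]], [1, [2.5, -0.7, 0], [0, 0, 0]], [1, [0, 0, 3], [0, 0, 0]], [1, [0, 0, 3], [0, 0, 0]], [1, [0, 0, 1], [0, 0, 0]], [1, [0, 0, 0], [0, 0, 0]]])

```text
time_s: 17.32
tool_pos: [0.4561, -0.2949, 0.1842]
tool_rot: [179.9, 0.2, -178.7]
force: [0.4, 0.3, 1.2]
grip_width: 0.0869
```

Request:
servo_tool(plan=[[1, [0.8, -1.2, 0], [0, 0, 1]], [1, [0, 0, 0], [0, 0, 0]], [1, [0, 0, 0], [0, 0, 0]]])

```text
time_s: 17.57
tool_pos: [0.4506, -0.3053, 0.1858]
tool_rot: [179.9, 0.2, -179.5]
force: [0.1, -0.1, 0.7]
grip_width: 0.087
```

Run:
```python
from h import *
o=env.get_obs(); print(o['tool_pos'],o['tool_rot'])
c=cam('wrist'); cv2.imwrite('pics/w7.png',c['image']); s=cam('side'); cv2.imwrite('pics/s7.png',s['image'][60:300,180:440])
```

```text
[ 0.45061574 -0.30533102  0.18584483] [ 179.87684423    0.23501171 -179.45859224]
```

Request:
servo_tool(plan=[[1, [0.25, -0.1, 2.0], [0, 0, 0]], [1, [0, 0, 2.5], [0, 0, 0]], [1, [0, 0, 2], [0, 0, 0]], [1, [0, 0, 0.8], [0, 0, 0]], [1, [0, 0, 0], [0, 0, 0]]])

```text
time_s: 18.08
tool_pos: [0.4529, -0.3095, 0.1163]
tool_rot: [-179.8, 0.9, -179.5]
force: [0.1, 0.4, 0.6]
grip_width: 0.0872
```

Run:
```python
from h import *
o=env.get_obs(); print(o['tool_pos'],o['tool_rot'],o['force'])
s=cam('side'); P=proj(s,[.448,-.306,.1])[0]; u,v=P.astype(int); print(u,v)
w=cam('wrist')['image']
cv2.imwrite('pics/s8.png',np.hstack([cv2.resize(s['image'][max(0,v-60):v+60,max(0,u-70):u+70],(420,360),interpolation=2),cv2.resize(w,(380,360))]))
```

```text
[ 0.45287818 -0.30953784  0.11632985] [-179.82083199    0.85645384 -179.48751381] [0.08569991 0.35959956 0.63559004]
292 145
```

View pics/s8.png

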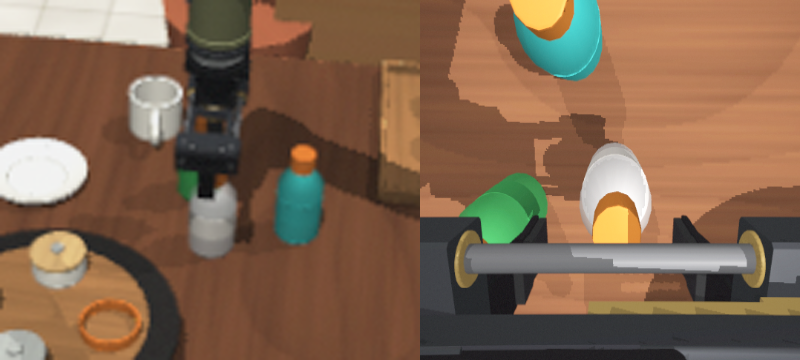

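Request:
servo_tool(plan=[[1, [0.5, 0.3, 0.7], [0, 0.5, 0]], [1, [0.2, 0, 0.2], [0, 0, 0]], [1, [0, 0, 0], [0, 0, 0]]])

```text
time_s: 18.43
tool_pos: [0.4483, -0.3082, 0.1115]
tool_rot: [-179.6, 0.7, -179.5]
force: [0.7, -0.7, -0.4]
grip_width: 0.087
```

Request:
servo_tool(plan=[[1, [0.05, 0.1, 0.5], [0, 0, 0]], [1, [0, 0, 0.3], [0, 0, 0]], [1, [0, 0, 0.1], [0, 0, 0]]])

```text
time_s: 18.68
tool_pos: [0.4488, -0.3075, 0.1033]
tool_rot: [-179.6, 0.9, -179.5]
force: [-0.2, 0.6, 0.5]
grip_width: 0.087
```

Request:
servo_tool(plan=[[0, [0.05, 0, 0], [0, 0, 0]], [0, [0, 0, 0], [0, 0, 0]], [0, [0, 0, 0], [0, 0, 0]], [0, [0, 0, 0], [0, 0, 0]], [0, [0, 0, 0], [0, 0, 0]], [0, [0, 0, 0], [0, 0, 0]]], force=20)

```text
time_s: 19.18
tool_pos: [0.4482, -0.3076, 0.1032]
tool_rot: [-179.6, 0.9, -179.5]
force: [-0.5, 0.5, -0.1]
grip_width: 0.0544
```

Request:
servo_tool(plan=[[0, [0, 0, 0], [0, 0, 0]], [0, [0, 0, 0], [0, 0, 0]], [0, [0, 0, 0], [0, 0, 0]], [0, [0, 0, 0], [0, 0, 0]], [0, [0, 0, 0], [0, 0, 0]], [0, [0, 0, 0], [0, 0, 0]], [0, [0, 0, 0], [0, 0, 0]]])

```text
time_s: 19.77
tool_pos: [0.4484, -0.3073, 0.1033]
tool_rot: [-179.6, 0.9, -179.5]
force: [-0.3, 1.0, 0.3]
grip_width: 0.0316
```

Request:
servo_tool(plan=[[0, [0, 0, -1], [0, 0, 0]], [0, [0, 0, -2], [0, 0, 0]], [0, [0, 0, -3], [0, 0, 0]], [0, [0, 0, -3], [0, 0, 0]], [0, [0, 0, -3], [0, 0, 0]], [0, [0, 0, -1.5], [0, 0, 0]], [0, [-0.4, 1, 0], [0, 0, 0]], [0, [-0.8, 2, 0], [0, 0, 0]], [0, [-1, 2.5, 0], [0, 0, 0]], [0, [-1, 2.5, 0], [0, 0, 0]], [0, [-1, 2.5, 0], [0, 0, 0]], [0, [-1, 2.5, 0], [0, 0, 0]]])

```text
time_s: 20.77
tool_pos: [0.4911, -0.1752, 0.2409]
tool_rot: [-179.7, 0.2, 179.5]
force: [0.7, 0.1, -1.7]
grip_width: 0.0315
```

Request:
servo_tool(plan=[[0, [-1, 2.4, 0], [0, 0, 0]], [0, [-1, 2.4, 0], [0, 0, 0]], [0, [-1, 2.2, 0], [0, 0, 0]], [0, [-1, 1.5, 0], [0, 0, 0]], [0, [-0.6, 1, 0], [0, 0, -0.5]], [0, [0, 0, 0], [0, 0, 0]], [0, [0, 0, 0], [0, 0, 0]], [0, [0, 0, 0], [0, 0, 0]]])

```text
time_s: 21.43
tool_pos: [0.5354, -0.0613, 0.231]
tool_rot: [-179.9, -0.7, -179.2]
force: [0.4, -0.2, -2.8]
grip_width: 0.0316
```

Run:
```python
from h import *
o=env.get_obs(); print(o['tool_pos'],o['tool_rot'],o['force'])
w=cam('wrist')['image']; t=cam('top')['image'][100:240,180:380]
cv2.imwrite('pics/v9.png',np.hstack([cv2.resize(t,(400,280),interpolation=2),cv2.resize(w,(373,280))]))
cv2.imwrite('pics/w9.png',w)
```

```text
[ 0.5354271  -0.06131845  0.23098013] [-179.92142049   -0.65040211 -179.16468057] [ 0.368628   -0.24859306 -2.84403317]
```

View pics/w9.png

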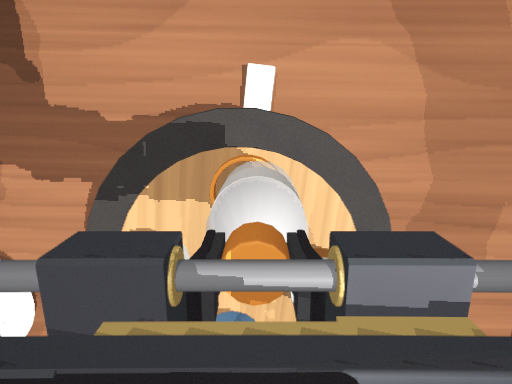

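Request:
servo_tool(plan=[[0, [-0.4, -0.5, 0.8], [0, -0.6, 0.8]], [0, [-0.3, -0.5, 0.8], [0, 0, 0]], [0, [0, 0, 0.5], [0, 0, 0]], [0, [0, 0, 0], [0, 0, 0]], [0, [0, 0, 0], [0, 0, 0]]])

```text
time_s: 21.95
tool_pos: [0.5411, -0.0786, 0.21]
tool_rot: [-179.9, 0.0, 179.4]
force: [-0.1, -1.1, -1.4]
grip_width: 0.0317
```

Request:
servo_tool(plan=[[0, [0, 0, 0], [0, 0, 0]]])

```text
time_s: 22.03
tool_pos: [0.5408, -0.0789, 0.2099]
tool_rot: [-179.9, -0.0, 179.4]
force: [-0.0, -0.4, -2.2]
grip_width: 0.0316
```

Request:
servo_tool(plan=[[0, [-0.15, 0.7, 0], [0, 0, -0.4]], [0, [0, 0, 0], [0, 0, 0]], [0, [0, 0, 0], [0, 0, 0]]])

```text
time_s: 22.28
tool_pos: [0.5428, -0.0711, 0.2107]
tool_rot: [-179.9, 0.0, 179.8]
force: [-0.0, -0.7, -2.0]
grip_width: 0.0318
```

```bash
cat > fit.py <<'E'
from seg import *
# in the wrist view, held bottle bottom edge and ring: print cap/ring; save crop
o=env.get_obs(); print(o['tool_pos'].round(4) if hasattr(o['tool_pos'],'round') else o['tool_pos'],o['tool_rot'],o['force'],o['time_s'])
w=cam('wrist'); s=cam('side'); t=cam('top')
P=proj(w,[.542,-.0716,.08])[0].astype(int); Q=proj(s,[.542,-.0716,.11])[0].astype(int); T=proj(t,[.542,-.0716,.11])[0].astype(int)
def cr(im,p,k,wd,hh): 
    x=int(np.clip(p[0]-wd//2,0,512-wd)); y=int(np.clip(p[1]-hh//2,0,384-hh)); print('crop',x,y,'x',k); return cv2.resize(im[y:y+hh,x:x+wd],None,fx=k,fy=k,interpolation=2)
print(P,Q,T)
cv2.imwrite('pics/fit.png',np.hstack([cr(w['image'],P,3,130,130),cr(s['image'],Q,4,95,98)[:390]]))
E
python3 fit.py
```

```text
[ 0.5428 -0.0711  0.2107] [-1.79880521e+02  4.58418288e-02  1.79840043e+02] [-0.02099276 -0.70306125 -2.03756743] 22.2833
[256 189] [257 184] [264 176]
crop 191 124 x 3
crop 210 135 x 4
```

View pics/fit.png

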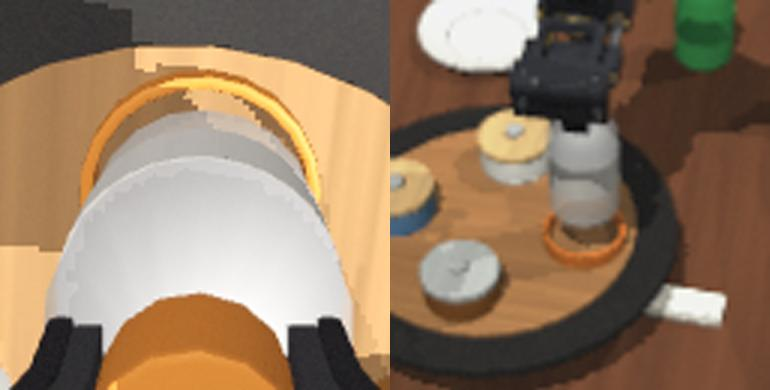

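Request:
servo_tool(plan=[[0, [0, 0, 0.8], [0, 0, 0]], [0, [0, 0, 0.8], [0, 0, 0]], [0, [0, 0, 0.4], [0, 0, 0]], [0, [0, 0, 0], [0, 0, 0]], [0, [0, 0, 0], [0, 0, 0]]])

```text
time_s: 22.85
tool_pos: [0.5423, -0.0711, 0.1878]
tool_rot: [-179.9, -0.0, 179.8]
force: [-0.7, 0.8, -3.1]
grip_width: 0.0312
```

Request:
servo_tool(plan=[[0, [0, 0, 0.4], [0, 0, 0]], [0, [0, 0, 0.4], [0, 0, 0]], [0, [0, 0, 0], [0, 0, 0]], [0, [0, 0, 0], [0, 0, 0]]])

```text
time_s: 23.18
tool_pos: [0.5422, -0.0713, 0.1788]
tool_rot: [-179.9, -0.0, 179.8]
force: [-0.5, -0.1, -2.3]
grip_width: 0.0318
```

Request:
servo_tool(plan=[[0, [0, 0, 0.4], [0, 0, 0]], [0, [0, 0, 0.2], [0, 0, 0]], [0, [0, 0, 0], [0, 0, 0]]])

```text
time_s: 23.43
tool_pos: [0.5425, -0.0714, 0.1725]
tool_rot: [-179.9, 0.0, 179.8]
force: [0.4, 1.0, -2.5]
grip_width: 0.0311
```

Inside the ring with no side force. The bottom is at about 0.069, so I'll lower it gently.

Request:
servo_tool(plan=[[0, [0, 0, 0.2], [0, 0, 0]], [0, [0, 0, 0.1], [0, 0, 0]]])

```text
time_s: 23.6
tool_pos: [0.5427, -0.0714, 0.1695]
tool_rot: [-179.9, 0.0, 179.8]
force: [-0.0, 0.2, -2.9]
grip_width: 0.0313
```

Request:
servo_tool(plan=[[0, [0, 0, 0.15], [0, 0, 0]], [0, [0, 0, 0.05], [0, 0, 0]]])

```text
time_s: 23.77
tool_pos: [0.5432, -0.0713, 0.1678]
tool_rot: [-179.9, 0.1, 179.8]
force: [1.5, -0.5, 1.3]
grip_width: 0.0314
```

Request:
servo_tool(plan=[[0, [0, 0, 0.12], [0, 0, 0]], [0, [0, 0, 0.05], [0, 0, 0]]])

```text
time_s: 23.93
tool_pos: [0.5444, -0.0712, 0.1676]
tool_rot: [-179.9, 0.3, 179.8]
force: [-0.8, 0.4, -0.1]
grip_width: 0.0315
```

Request:
servo_tool(plan=[[0, [0.15, 0, 0.06], [0, 0, 0]], [0, [0.05, 0, 0.06], [0, 0, 0]], [0, [0.05, 0, 0.06], [0, 0, 0]]])

```text
time_s: 24.18
tool_pos: [0.5432, -0.0712, 0.1675]
tool_rot: [-179.9, 0.5, 179.9]
force: [-0.0, 0.3, 3.1]
grip_width: 0.0314
```

```bash
python3 fit.py
```

```text
[ 0.5432 -0.0712  0.1675] [-179.90837447    0.4904112   179.85085104] [-0.03298952  0.33355057  3.13549754] 24.1833
[256 200] [257 184] [264 176]
crop 191 135 x 3
crop 210 135 x 4
```

View pics/fit.png

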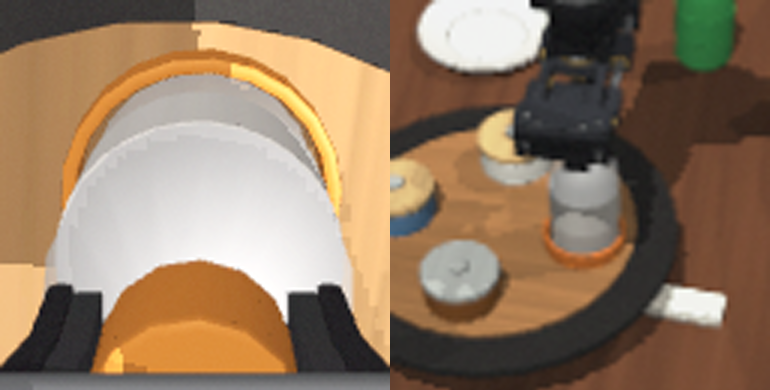

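The bottle is seated inside the ring and upright. Now I'll release it and rise straight up.

Request:
servo_tool(plan=[[1, [0, 0, 0], [0, 0, 0]], [1, [0, 0, 0], [0, 0, 0]], [1, [0, 0, 0], [0, 0, 0]], [1, [0, 0, 0], [0, 0, 0]], [1, [0, 0, 0], [0, 0, 0]], [1, [0, 0, 0], [0, 0, 0]], [1, [0, 0, 0], [0, 0, 0]], [1, [0, 0, 0], [0, 0, 0]], [1, [0, 0, 0], [0, 0, 0]]])

```text
time_s: 25.08
tool_pos: [0.5409, -0.0715, 0.1646]
tool_rot: [-179.9, 0.2, 179.8]
force: [0.7, -0.5, 0.6]
grip_width: 0.0823
```

Request:
servo_tool(plan=[[1, [0, 0, -1.5], [0, 0, 0]], [1, [0, 0, -3], [0, 0, 0]], [1, [0, 0, -3], [0, 0, 0]], [1, [-1, 0, -2], [0, 0, 0]], [1, [-3, 0, 0], [0, 0, 0]], [1, [-3, 0, 0], [0, 0, 0]], [1, [0, 0, 0], [0, 0, 0]], [1, [0, 0, 0], [0, 0, 0]]])

```text
time_s: 25.75
tool_pos: [0.6119, -0.0714, 0.2633]
tool_rot: [-179.9, 0.0, 179.8]
force: [-0.4, -0.7, -0.8]
grip_width: 0.0866
```

Run:
```python
from h import *
o=env.get_obs(); print(o['tool_pos'],o['grip_width'],o['time_s'])
w=cam('wrist'); t=cam('top')['image'][100:240,180:380]
np.save('w10.npy',{k:w[k] for k in 'image R p K D'.split()},allow_pickle=True)
cv2.imwrite('pics/v10.png',np.hstack([cv2.resize(t,(300,384),interpolation=2)[:, :280],w['image']]))
```

```text
[ 0.61193    -0.07141769  0.26331792] 0.08656161878695007 25.75
```

View pics/v10.png

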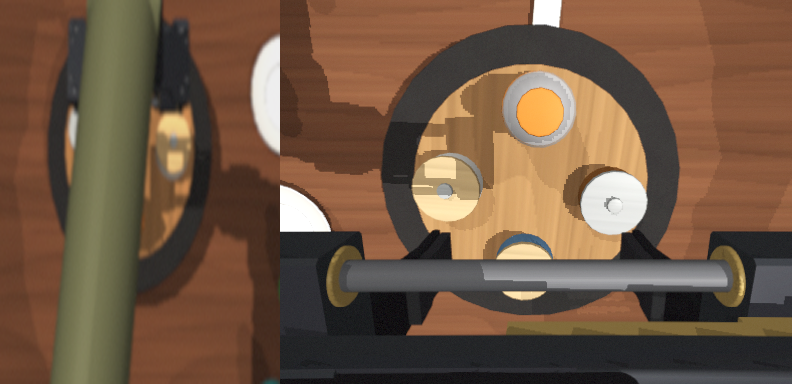

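Run:
```python
from seg import *
c=np.load('w10.npy',allow_pickle=True).item(); h=hsv(c)
m=(h[...,0]<=22)&(h[...,1]>150)&(h[...,2]>215); m[:75]=0;m[150:]=0; m[:,:225]=0; m[:,295:]=0
ct=cmask(m,3); print(cv2.minEnclosingCircle(ct), circfit(onplane(c,ct,.1965)))
print(proj(c,[.5437,-.0707,.0645]))
env.sign_off()
```

```text
((260.09228515625, 111.65402221679688), 24.056076049804688) (array([ 0.54457822, -0.06950722,  0.01490974]), np.float64(0.00016966786721023862))
[[257.34219948 110.42289055]]
the job is handed in; nothing more can be done
```

The job is done and handed in at about 26 s of the 72 s allowed; the hand-in reports no verdict.

- **Turning:** I turned the carousel about 182° with the shut fingertips on its rubber rim. The highest press I read was about 16 N. The first stop left the holder about 4.5 mm short of the pointer, so I gave it a second short push. Part of that push slipped at first because the press had dropped to about 4 N. After I let go, the holder measured about 2 mm from the front point, before I lifted the bottle.
- **Bottle:** I gripped the clear orange-capped bottle by its cap and left the green and turquoise look-alikes and the blue-capped bottle alone. I lowered it into the ring with no notable side force, and it touched the floor at about 64 mm height. Then I released it and raised the hand clear.

**Last checks:** the final wrist picture shows the bottle upright in the holder at the pointer. Its cap centre is at (0.5446, −0.0695), about 1.5 mm from the estimated front point and about 3 mm from the holder centre measured before placing. The ring itself was hidden by the bottle in that picture, so I did not measure the holder again after the release. The top camera was blocked by the arm at the end and could not confirm the position.

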